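Check and pack the school-kitchen bread

ROBOT

A 6-joint arm with a two-finger parallel gripper is mounted at the origin on the work surface. World frame = base frame: x ahead of the robot, y to its left, z up, the work surface at z = 0. Lengths are in m, angles in degrees, forces in N, time in s.
With the tool pointing down it reaches from about 0.35 to 0.875 m from the base axis. Payload 4.2 kg.
Tool frame: the origin (TCP) lies midway between the tips of the shut fingers; the grasp point (between the pads) lies 19 mm behind it; y points along the fingers, z is the direction in which the jaws open and shut, and the axes are right-handed (so a half turn about y gives the same grasp; the last joint's range is limited). The gripper opens to 87 mm and grips with 3 to 60 N. Pads are 19 mm wide; open, the fingers measure 117 mm over their backs; the gripper's body (75 mm by 190 mm) begins 51 mm behind the grasp point.
Start: joints at [-49.412, 22.042, 0.453, 0, -68.411, -14.817], TCP at [0.272, -0.563, 0.223] pointing down, gripper open.
Joint ranges: [-179.83, 179.83], [-69.29, 118.12], [-61.27, 80.66], [-181.25, 117.63], [-171.15, -9.14], [-177.46, 177.46]. Speed limits (degrees/s): [159.86, 159.86, 180, 180, 180, 180].

INTERFACE

Orientations are given as [roll, pitch, yaw] about the fixed x, y, z axes, in that order (R = Rz(yaw) Ry(pitch) Rx(roll)).
In Python, from workcell import env gives the robot as it stands. The module is installed in compiled form; this text tells all that it offers. Calls block until the motion is done:
- env.goto(position, orientation): joint-space move of the TCP to a pose.
- env.move_straight(position, rotation=None, rate=0.15, force_limit=None): straight line of the TCP; rotation=None keeps the orientation; rate is the mean speed in m/s. With force_limit (N) it stops when the force on the tool has changed by that much, and returns True; else False.
- env.set_joints(angles): joint-space move.
- env.gripper_to(opening, grasp_force=None): opening from 0.0 (shut) to 1.0 (fully open); grasp_force is the grip in N (None keeps the last); returns when the fingers have stopped.
- env.dwell(seconds).
- env.inverse_kinematics(position, orientation): joint angles nearest the present ones, or None.
- env.read_state(): the state.
- env.grab_frame(name): name is "scene" or "top" or "wrist"; returns a dict with "image" (384x512x3 uint8, blue, green, red), "fx", "fy", "cx", "cy" (pixels), "position" and "orientation" of the camera in the world. Camera axes: x right, y up, looking along -z (the intrinsics and any distortion apply to the point x, -y, -z); pixel columns grow to the right and rows downward; lengths in m; the calibration is good to about 2 mm. A picture is of the moment at which its call begins. There is no depth.
A pose or a line that the arm cannot do raises env.Unreachable and nothing moves.
- env.close_job(): hands the job in, once; it reports no verdict.
Trained networks look in a picture, given as the dict that the camera call returned (one of the last four; its "shot" number tells which), for a name from the list of things; names that differ only in an ending like _2 or _b are one class to them, and where a whole thing is asked for, a point or a joint stands for the part that bears it (a point fixed in the world has none). Each returns a list of dicts, best first, with "score" (0 to 1); they miss things now and then, are a little off and sometimes report something else, mostly with a low value. They report only what shows in the picture. A call takes as long as a camera call. They do not tell look-alikes from the thing itself.
- env.search_frame(picture, thing): "xyz" ([x, y, z] in m, in world coordinates, good to about 4 mm: the middle of the surface that is visible of it).
- env.trace(picture, thing): "mask" (384x512 bool, what is visible of it).
The state is a dict: "clock": time; "joint_positions": joint angles; "qvel": joint speeds; "joint_torque": joint torques, N m; "position": TCP position; "tool_rot": TCP orientation; "force": force on the tool from outside, world axes, zero at the start; "wrist_torque": the same for the moment, N m; "opening": opening from 0.0 (shut) to 1.0 (fully open).
Only numpy, scipy, OpenCV 4.12 (cv2) and the standard library are available. Lean on these libraries where they do the work, as an engineer would, in place of code of your own. Each camera call takes 0.05 s, during which the arm holds its last target. There are 200 camera calls.

TASK

Pack the fresh bread for lunch: first check it by holding the infrared thermometer upright, nose down, steady for two seconds about 10 cm above the middle of the heart-shaped loaf, and stand the thermometer back in its holder. Then put every round roll from the baking tray into the metal lunch box, shut its lid, and only then swing the wire latch up and over until it lies fully home in the black clips on the lid. Do not touch the heart loaf with the thermometer, leave that loaf on the tray, and do not disturb the other kitchen things.

Things in the scene. Friction and masses are not known exactly. Their poses are not given: they have to be found in the camera images.
- roll0: Round crusty bread roll, 60 mm diameter (widest 18 mm above its underside), 41 mm high, flat underside, floury cross on top; about 60 g, rigid. Origin: centre of its underside, z up. Two to four rolls are there; absent ones read None throughout.
- roll1: Round crusty bread roll, 60 mm diameter (widest 18 mm above its underside), 41 mm high, flat underside, floury cross on top; about 60 g, rigid. Origin: centre of its underside, z up. Two to four rolls are there; absent ones read None throughout.
- roll2: Round crusty bread roll, 60 mm diameter (widest 18 mm above its underside), 41 mm high, flat underside, floury cross on top; about 60 g, rigid. Origin: centre of its underside, z up. Two to four rolls are there; absent ones read None throughout.
- roll3: Round crusty bread roll, 60 mm diameter (widest 18 mm above its underside), 41 mm high, flat underside, floury cross on top; about 60 g, rigid. Origin: centre of its underside, z up. Two to four rolls are there; absent ones read None throughout.
- heart: Heart-shaped loaf lying on the tray, about 81 mm along its own x (point towards -x, two lobes towards +x), 89 mm wide, 34 mm high, 180 g. Origin: middle of its underside, z up. It stays on the tray.
- heart_top (a point): Middle of the top face of the heart loaf, 34 mm above its underside: the spot to aim at.
- thermometer: Wand-type infrared thermometer, a white upright bar 34 mm (x) by 26 mm (y) by 150 mm (z) with a black nose; about 120 g. Origin: the lens at the centre of its lower end; its z axis runs up the bar, so it looks along its -z. It starts standing nose down in the holder, the top 95 mm showing.
- holder_floor (a point): Centre of the inner floor of the grey open-topped thermometer holder, 5 mm above the worktop (fixed; inside 44 mm along x by 36 mm along y, walls 4 mm, rim 60 mm above the worktop; frame turned with the holder).
- tray: Fixed dark baking tray with brown paper, 280 mm (x) by 360 mm (y), rim 18 mm high, walls 4 mm, floor 5 mm thick. Origin: centre of its underside.
- box_in (a point): Centre of the inner floor of the fixed aluminium lunch box, 4 mm above the worktop; axes as the box, whose front faces its own -x. The box is 180 mm (x) by 240 mm (y) outside, 172 by 232 mm inside, 66 mm deep, walls 4 mm, rim 70 mm above the worktop; the lid is hinged along its +x rim.
- lid (a joint): Lid angle in rad: 0 shut, 1.8 fully open (standing up, leaning slightly away from the robot). Free hinge: once pushed forward past upright (about 1.5) it falls shut by itself.
- lid_hinge (a point): Middle of the lid's hinge line: 90 mm along the box's +x from its centre, 70 mm above the worktop.
- lid_edge (a point): Middle of the lid's free edge, 180 mm from the hinge; the lid is 8 mm thick and 242 mm wide.
- latch (a joint): Latch angle in rad: 0 pointing level out from the front of the box (its -x); grows as it swings up and over; 2.668 is its stop, fully home in the clips on the shut lid. It starts at 0 to 0.35 and stays where it is left (stiff hinge, about 1 N at the bar).
- latch_hinge (a point): Middle of the latch's hinge line, which runs along the box's y: 45 mm to the -x side of the box's centre, 45 mm above the worktop. The latch swings in the box's x-z plane.
- latch_bar (a point): Middle of the latch's cross bar, 90 mm from its hinge line; the bar runs along the box's y, with a black grip sleeve 12 mm thick and 80 mm long in its middle; two 6 mm wire arms, 254 mm apart, join its ends to the box's sides. When home the bar's middle is 86 mm above the worktop, 35 mm to the +x side of the box's centre.
- clip (a point): Point on the lid midway between the two black clips that take the latch's wire, each 70 mm to either side along the hinge line, 15 mm high on the lid's upper face, 55 mm from the hinge.
- shaker: Small glass shaker, 36 mm across, 70 mm high; a bystander, to be left alone. Origin: middle of its underside.
- mug: White mug, 80 mm across, 95 mm high; a bystander, to be left alone. Origin: middle of its underside.
- spatula: Wooden spatula lying flat; a bystander, to be left alone. Origin: middle of its underside.
- brush: Pastry brush lying flat; a bystander, to be left alone. Origin: middle of its underside.
- cutter: Steel ring cutter, 56 mm across, 22 mm high; a bystander, to be left alone. Origin: middle of its underside.
- bowl: White bowl, 150 mm across, 60 mm high; a bystander, to be left alone. Origin: middle of its underside.
Things that resemble listed ones, but are neither listed nor needed, are in the scene too. Leave any blue look-alike of the roll1 alone. Leave any blue look-alike of the roll0 alone.

How it is judged:
By the outcome, as a careful person would: the job done as asked, in the order asked, and still so for the second after the job is handed in, with the robot touching nothing.
Of roll0, roll1, roll2, roll3 only 2 to 4 are there at a start; the rules pass over those that are not, and their reading is None.
At some moment in a run one of roll0, roll1, roll2, roll3, heart may be knocked a few centimetres aside while the robot is not near it.
It also fails if it takes over 210 s, if anything falls off the work surface, if the arm or the gripper's body presses on something with over 40 N, if the wrist force passes 120 N, or if a joint passes its speed limit or range.

## Working session

There is one attempt and no reset: what is moved stays moved. The work goes in short steps, each a Python script; the robot and the scene stay as the last script left them, time stands still between calls to the robot, and variables do not carry over. Pictures are saved under pics/ and viewed, about 12 in all and at most 16, crops included, and the job is handed in when it is done.

```bash
mkdir -p pics
cat > h.py <<'E'
from workcell import env
import numpy as np, cv2
from scipy.spatial.transform import Rotation as R
def save(f,n): cv2.imwrite('pics/'+n,f['image'])
def rot(o): return R.from_euler('xyz',o,degrees=True).as_matrix()
def proj(f,p):
    q=rot(f['orientation']).T@(np.array(p)-f['position']); return f['cx']+f['fx']*q[0]/-q[2], f['cy']-f['fy']*q[1]/-q[2]
def ray(f,u,v):
    d=np.array([(u-f['cx'])/f['fx'],-(v-f['cy'])/f['fy'],-1.]); return np.array(f['position']),rot(f['orientation'])@d
def atz(f,u,v,z):
    o,d=ray(f,u,v); return o+d*(z-o[2])/d[2]
E
python3 - <<'E'
from h import *
s=env.read_state(); print(s)
for n in ['scene','top']:
    f=env.grab_frame(n); save(f,n+'0.png'); print(n,{k:v for k,v in f.items() if k!='image'})
    for t in ['roll0','heart','thermometer','holder_floor','tray','box_in','lid','lid_edge','latch','latch_bar','clip','heart_top','shaker','mug','spatula','brush','cutter','bowl']:
        try: print(t,[(np.round(d['xyz'],3).tolist(),round(d['score'],2)) for d in env.search_frame(f,t)])
        except Exception as e: print(t,e)
E
```

```text
{'clock': 0.0, 'joint_positions': array([-4.94106460e+01,  2.20895789e+01,  3.80683355e-01, -2.98562228e-02,
       -6.84111344e+01, -1.48183226e+01]), 'qvel': array([ 0.01734409, -0.11055847, -0.04069782, -0.12112684, -0.12938211,
       -0.00365466]), 'joint_torque': array([-2.15646887e-04, -3.90664244e+01,  1.87400705e+01,  4.21965256e+00,
        1.09017434e-02, -1.77260963e-04]), 'position': array([ 0.27151333, -0.56227785,  0.22147599]), 'tool_rot': array([-8.98768651e+01,  3.88278299e-03,  2.57600210e+01]), 'force': array([ 0.39815668, -0.85825289, -0.60318122]), 'wrist_torque': array([0.0012823 , 0.01015513, 0.0074618 ]), 'opening': 0.9991982155880885}
scene {'fx': 421.81778701534574, 'fy': 421.81778701534574, 'cx': 253.32743115836158, 'cy': 188.43228277381027, 'position': array([1.44248855, 0.40785242, 1.12812847]), 'orientation': array([4.48527493e+01, 8.92349705e-02, 1.14258441e+02]), 'shot': 1}
roll0 [([0.608, -0.344, 0.037], 0.74), ([0.342, -0.074, 0.033], 0.7), ([0.494, -0.345, 0.036], 0.68), ([0.75, -0.238, 0.032], 0.68), ([0.49, -0.12, 0.034], 0.66), ([0.543, -0.23, 0
[... 1682 characters left out ...]
, 0.201, 0.174], 0.88), ([0.472, -0.123, 0.038], 0.3)]
lid_edge [([0.648, 0.2, 0.176], 0.7), ([0.322, -0.336, 0.001], 0.53)]
latch [([0.406, 0.245, 0.057], 0.63)]
latch_bar [([0.406, 0.246, 0.059], 0.67)]
clip [([0.648, 0.2, 0.177], 0.73)]
heart_top [([0.581, -0.118, 0.036], 0.85), ([0.32, -0.334, -0.0], 0.64)]
shaker []
mug [([0.393, -0.507, 0.036], 0.57), ([0.527, -0.236, 0.039], 0.31)]
spatula [([0.587, -0.344, 0.041], 0.72), ([0.317, -0.333, 0.001], 0.7)]
brush [([0.451, 0.542, 0.016], 0.9), ([0.531, -0.238, 0.006], 0.31)]
cutter [([0.48, -0.343, 0.036], 0.69), ([0.646, 0.203, 0.174], 0.54), ([0.63, 0.002, 0.018], 0.48)]
bowl [([0.57, -0.549, 0.026], 0.58), ([0.479, 0.006, 0.153], 0.25)]
```

View pics/scene0.png

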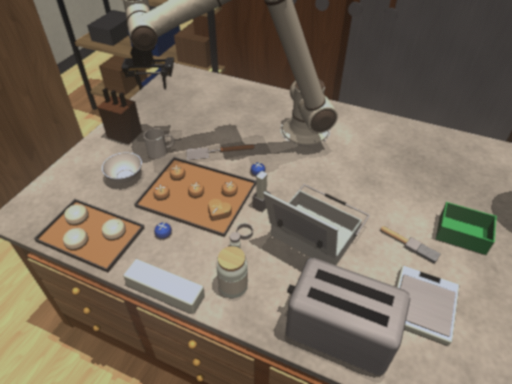

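View pics/top0.png

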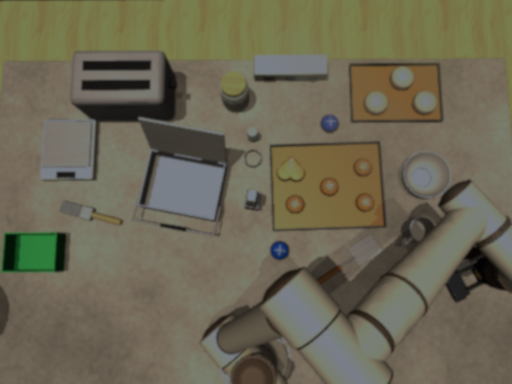

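Scene: brown rolls on the tray at top-image (329,186), (363,167), (364,202) and (295,204); heart at (290,169); blue fakes at (330,123) and (280,250); holder at (252,200). The box is yawed about -9°, with its lid at the back and the latch bar at the front, (175,227). White buns sit on another tray and aren't wanted. Next, closer looks with the wrist camera.

Run:
```python
from h import *
def look(n,p,o,things):
    env.goto(p,o); f=env.grab_frame('wrist'); save(f,n+'.png'); print(n,np.round(f['position'],3),np.round(f['orientation'],1),round(f['fx']),env.read_state()['clock'])
    for t in things: print(t,[(np.round(d['xyz'],3).tolist(),round(d['score'],2)) for d in env.search_frame(f,t)])
look('w1',[0.50,-0.20,0.40],[-90,0,0],['roll0','heart','heart_top','thermometer','holder_floor'])
look('w2',[0.45,0.02,0.40],[-90,0,0],['roll0','heart','heart_top','thermometer','holder_floor'])
look('w3',[0.48,0.2,0.42],[-90,0,0],['box_in','lid','lid_edge','latch','latch_bar','clip'])
a=[cv2.imread(f'pics/w{i}.png') for i in (1,2,3)]
cv2.imwrite('pics/w123.png',np.vstack([np.hstack(a[:2]),np.hstack([a[2],0*a[2]])])[:, :])
m=cv2.imread('pics/w123.png'); cv2.imwrite('pics/w123.png',cv2.resize(m,(800,600)))
```

```text
w1 [ 0.434 -0.2    0.561] [-14.3  -0.   89.9] 320 3.65
roll0 [([0.528, -0.238, 0.038], 0.88), ([0.48, -0.349, 0.038], 0.88), ([0.738, -0.244, 0.039], 0.82), ([0.332, -0.079, 0.034], 0.76), ([0.588, -0.342, 0.034], 0.66)]
heart [([0.581, -0.12, 0.036], 0.9)]
heart_top [([0.581, -0.12, 0.037], 0.89), ([0.329, -0.351, 0.002], 0.59), ([0.589, -0.34, 0.037], 0.31)]
thermometer [([0.486, -0.005, 0.142], 0.6)]
holder_floor [([0.48, -0.012, 0.042], 0.69)]
w2 [0.384 0.02  0.561] [-14.4   0.   89.9] 320 4.85
roll0 [([0.474, -0.126, 0.04], 0.79), ([0.479, -0.339, 0.036], 0.74), ([0.328, -0.074, 0.035], 0.67), ([0.529, -0.232, 0.039], 0.59), ([0.628, 0.12, 0.16], 0.49), ([0.409, 0.239, 0.064], 0.26)]
heart [([0.57, -0.107, 0.034], 0.85), ([0.689, 0.007, 0.046], 0.4)]
heart_top [([0.572, -0.105, 0.04], 0.59), ([0.405, 0.239, 0.06], 0.53), ([0.628, 0.122, 0.155], 0.43)]
thermometer [([0.477, 0.005, 0.155], 0.72), ([0.627, 0.12, 0.156], 0.64)]
holder_floor [([0.473, 0.01, 0.054], 0.67), ([0.688, 0.008, 0.048], 0.2)]
w3 [0.414 0.201 0.581] [-14.3   0.   90. ] 320 5.9083
box_in [([0.58, 0.209, 0.015], 0.66), ([0.48, 0.027, 0.043], 0.15)]
lid [([0.647, 0.162, 0.188], 0.89)]
lid_edge [([0.651, 0.16, 0.187], 0.9), ([0.408, 0.244, 0.063], 0.2)]
latch [([0.408, 0.243, 0.06], 0.87), ([0.528, -0.224, 0.035], 0.58)]
latch_bar [([0.408, 0.247, 0.06], 0.86), ([0.649, 0.161, 0.191], 0.48)]
clip [([0.648, 0.16, 0.186], 0.65)]
```

View pics/w123.png

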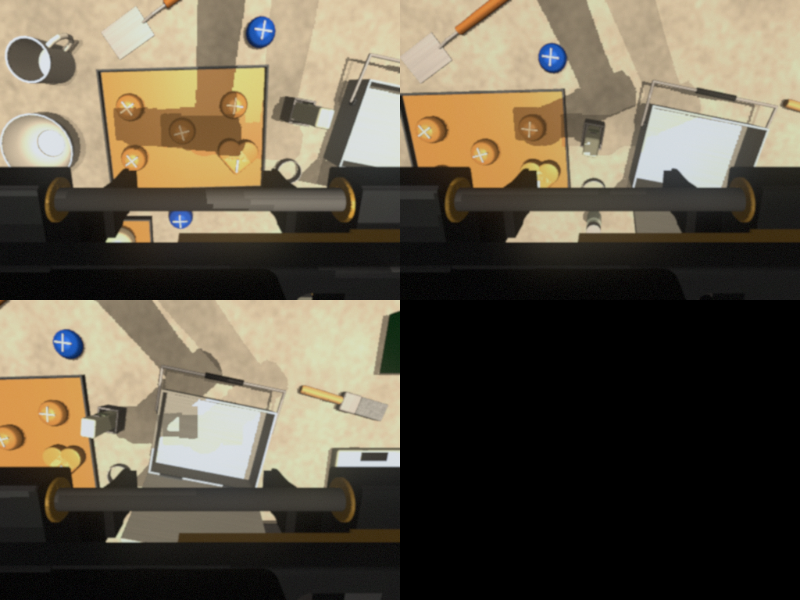

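The wrist view w3 (left-bottom quadrant) shows the box clear of obstructions, with rim, latch sleeve and thermometer top visible. I'll enlarge it for corner picking and take a close look at the thermometer.

Run:
```python
from h import *
m=cv2.imread('pics/w3.png')[60:250,90:390]; cv2.imwrite('pics/w3c.png',cv2.resize(m,None,fx=2.6,fy=2.6,interpolation=cv2.INTER_CUBIC))
env.goto([0.43,0.0,0.30],[-90,0,0]); f=env.grab_frame('wrist'); save(f,'w4.png'); 
for t in ['thermometer','holder_floor']: print(t,[(np.round(d['xyz'],3).tolist(),round(d['score'],2)) for d in env.search_frame(f,t)])
import pickle; pickle.dump({k:v for k,v in f.items()},open('w4.pkl','wb'))
mk=env.trace(f,'thermometer')[0]['mask']; ys,xs=np.where(mk); print(xs.min(),xs.max(),ys.min(),ys.max(),mk.sum())
y0,x0=max(ys.min()-30,0),xs.min()-40
c=f['image'][y0:y0+170,x0:x0+220]; cv2.imwrite('pics/w4c.png',cv2.resize(c,None,fx=3.5,fy=3.5,interpolation=cv2.INTER_CUBIC)); print('crop origin',x0,y0)
```

```text
thermometer [([0.478, 0.003, 0.152], 0.81), ([0.476, -0.335, 0.033], 0.67)]
holder_floor [([0.464, 0.005, 0.048], 0.57)]
245 273 187 239 1231
crop origin 205 157
```

View pics/w3c.png

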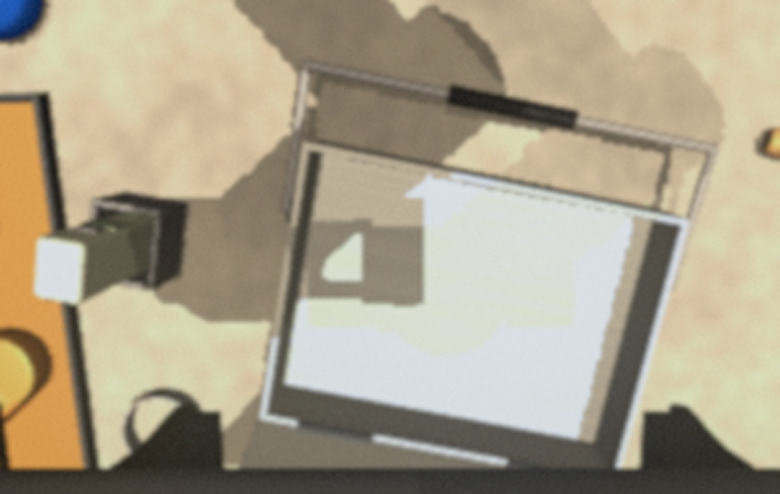

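View pics/w4c.png

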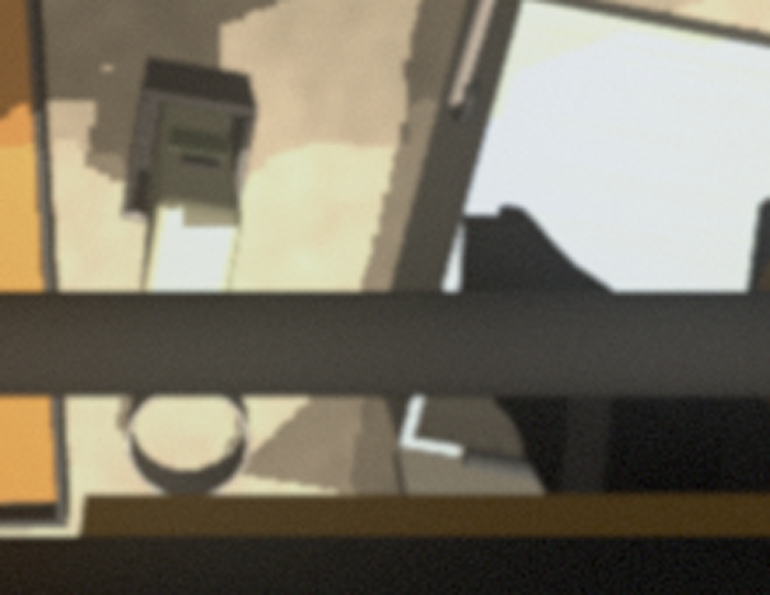

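w3c: rim corners at about (304,141), (690,219) and (264,418); latch bar ends (307,64) and (716,146); sleeve (449..577); thermometer top quad (38,235)-(80,304). w4c: holder front rim edge from (140,97) to (255,113). I'll compute poses from these.

Run:
```python
from h import *
import pickle
f4=pickle.load(open('w4.pkl','rb')); f3=dict(f4); f3['position']=np.array([.414,.201,.581]); f3['orientation']=np.array([-14.3,0,90.])
print(f4['position'],f4['orientation'],f4['cx'],f4['cy'])
P=lambda u,v,z:np.round(atz(f3,90+u/2.6,60+v/2.6,z),4)
FL,FR,BL=P(304,141,.07),P(690,219,.07),P(264,418,.07); print('rim',FL,FR,BL,np.linalg.norm(FL-FR),np.linalg.norm(FL-BL))
d=FR-FL; yaw=-np.degrees(np.arctan2(d[0],d[1])); print('yaw',yaw,-np.degrees(np.arctan2(d[0],d[1])),np.degrees(np.arctan2((BL-FL)[1],(BL-FL)[0])))
c=(FR+BL)/2; print('centre',c); 
for z in (.045,.06,.075): print('bar',z,P(307,64,z),P(716,146,z),P(513,107,z))
q=[P(u,v,.155) for u,v in ((38,235),(87,242),(80,304),(34,295))]; print('th',q,np.mean(q,0))
r=[P(u,v,.06) for u,v in ((97,197),(186,203),(168,288))]; print('hold',r)
P4=lambda u,v,z:np.round(atz(f4,205+u/3.5,157+v/3.5,z),4)
print('h4',P4(140,97,.06),P4(255,113,.06),P4(125,212,.06))
import math
y=math.radians(yaw); ex=np.array([math.cos(y),math.sin(y)]); b=P(513,107,.06)[:2]; print('bar in box',(b-c[:2])@ex, (b-c[:2])@[-ex[1],ex[0]])
```

```text
[0.36446986 0.00120083 0.46175221] [-1.44948886e+01 -3.03372834e-02  8.99704086e+01] 255.6595031197317 188.45223600212952
rim [0.425  0.1251 0.07  ] [0.4716 0.3598 0.07  ] [0.6007 0.0925 0.07  ] 0.23928152874804193 0.17869876888216105
yaw -11.230100687985578 -11.230100687985578 -10.511327186835906
centre [0.53615 0.22615 0.07   ]
bar 0.045 [0.3795 0.125  0.045 ] [0.4286 0.3804 0.045 ] [0.405  0.2522 0.045 ]
bar 0.06 [0.3805 0.1271 0.06  ] [0.4282 0.3754 0.06  ] [0.4052 0.2507 0.06  ]
bar 0.075 [0.3814 0.1293 0.075 ] [0.4278 0.3704 0.075 ] [0.4055 0.2493 0.075 ]
th [array([ 0.4702, -0.0005,  0.155 ]), array([0.4738, 0.0243, 0.155 ]), array([0.5064, 0.0173, 0.155 ]), array([ 0.5016, -0.0062,  0.155 ])] [0.488    0.008725 0.155   ]
hold [array([ 0.4591, -0.006 ,  0.06  ]), array([0.4628, 0.0489, 0.06  ]), array([0.5166, 0.0335, 0.06  ])]
h4 [ 0.4633 -0.0124  0.06  ] [0.4695 0.0302 0.06  ] [ 0.5083 -0.0185  0.06  ]
bar in box -0.13322380196578743 -0.0014225293602099578
```

Measured sizes match the text: rim 239×179 mm, thermometer 33×25 mm, holder width 43 mm. Next: grasp the thermometer, lift it, and re-measure the heart.

Run:
```python
from h import *
T=[0.4895,0.006]; o=[-90,0,-8]
env.goto([*T,0.25],o); env.gripper_to(1.0)
print(env.move_straight([*T,0.10],o,rate=0.12,force_limit=15), env.read_state()['position'])
env.gripper_to(0.0,grasp_force=20); s=env.read_state(); print(s['opening']*87,s['position'],s['force'],s['tool_rot'])
env.move_straight([*T,0.27],o,rate=0.12)
s=env.read_state(); print(s['opening']*87,s['force'],s['clock'])
for n in ['top','scene']:
    f=env.grab_frame(n); save(f,n+'1.png')
    for d in env.trace(f,'heart')[:2]:
        ys,xs=np.where(d['mask']); 
        for z in (.039,.022):
            p=np.array([atz(f,u,v,z)[:2] for u,v in zip(xs,ys)],np.float32)
            r=cv2.minAreaRect(p*1000); print(n,round(d['score'],2),z,p.mean(0),np.round(r[0]),np.round(r[1]),round(r[2]),'bb',p.min(0),p.max(0))
    print('s',env.search_frame(f,'heart_top')[:1])
    print([np.round(d['xyz'],3).tolist() for d in env.search_frame(f,'thermometer')][:2])
f=env.grab_frame('scene')['image'][120:300,130:350]; g=cv2.imread('pics/top1.png')[120:300,220:440]
cv2.imwrite('pics/c1.png',cv2.resize(np.vstack([f,g]),None,fx=1.65,fy=1.65,interpolation=cv2.INTER_CUBIC))
```

```text
False [0.49002735 0.00613294 0.1006594 ]
25.84035999723773 [0.48948779 0.00602624 0.09998294] [-0.52491553  0.25150995 -0.55561061] [-8.99992910e+01  3.14738879e-03 -7.99701101e+00]
25.717696670445733 [-0.05726389  0.61393408 -1.5439378 ] 11.9583
top 0.86 0.039 [ 0.584735   -0.12156193] [ 580. -120.] [78. 62.] 41 bb [ 0.5473846  -0.15566029] [ 0.6250554  -0.07643883]
top 0.86 0.022 [ 0.5881511  -0.12265223] [ 583. -121.] [79. 62.] 41 bb [ 0.55035436 -0.15715782] [ 0.62895286 -0.0769901 ]
s [{'xyz': [0.5872, -0.123, 0.0371], 'score': 0.85}]
[]
scene 0.82 0.039 [ 0.59602034 -0.10815165] [ 591. -109.] [98. 80.] 42 bb [ 0.54921776 -0.15527701] [ 0.6503278  -0.06108166]
scene 0.82 0.022 [ 0.58280784 -0.11620588] [ 578. -117.] [99. 81.] 42 bb [ 0.53527486 -0.16406679] [ 0.6379631  -0.06840117]
scene 0.54 0.039 [0.5439599  0.17798273] [541. 162.] [343. 117.] 79 bb [0.45314643 0.00376073] [0.6294391  0.32096043]
scene 0.54 0.022 [0.52993476 0.17439465] [526. 158.] [349. 118.] 79 bb [ 0.43770397 -0.00254666] [0.6167484  0.31960416]
s [{'xyz': [0.5898, -0.1104, 0.0368], 'score': 0.78}]
[[0.509, 0.008, 0.245]]
```

View pics/c1.png

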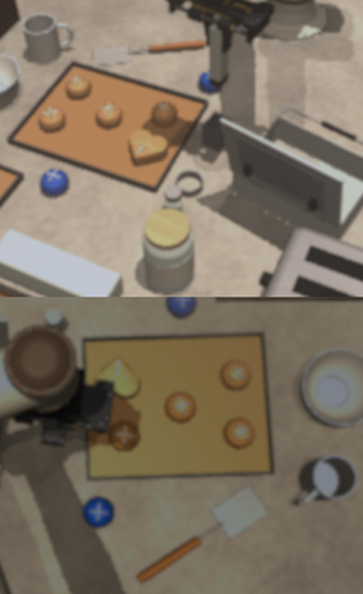

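Run:
```python
from h import *
T=[0.4895,0.006]; o=[-90,0,-8]; H=[0.581,-0.117,0.234]
env.move_straight(H,o,rate=0.12); env.dwell(0.5)
f=env.grab_frame('scene'); save(f,'scene2.png'); print(env.search_frame(f,'heart_top')[:1],env.search_frame(f,'thermometer')[:1])
ff=env.grab_frame('wrist'); save(ff,'w5.png')
env.dwell(2.7); s=env.read_state(); print(s['position'],s['tool_rot'],s['opening']*87,s['clock'])
u=[proj(f,[H[0],H[1],z]) for z in (.139,.039,.289)]; print(u)
c=f['image'].copy()
for a,b in u: cv2.circle(c,(int(round(a)),int(round(b))),1,(0,0,255),-1)
c=c[100:260,150:310]; cv2.imwrite('pics/c2.png',cv2.resize(c,None,fx=3.5,fy=3.5,interpolation=cv2.INTER_CUBIC))
```

```text
[{'xyz': [0.5928, -0.1107, 0.0358], 'score': 0.63}] [{'xyz': [0.5975, -0.1108, 0.2012], 'score': 0.61}]
[ 0.58100178 -0.11698392  0.23398504] [-9.00015522e+01  2.40249306e-03 -7.99552519e+00] 25.773040883854808 17.2667
[(np.float64(216.45534783595747), np.float64(184.860868337034)), (np.float64(218.2680225729943), np.float64(205.15708145537954)), (np.float64(213.36594839606641), np.float64(150.26938418460196))]
```

View pics/c2.png

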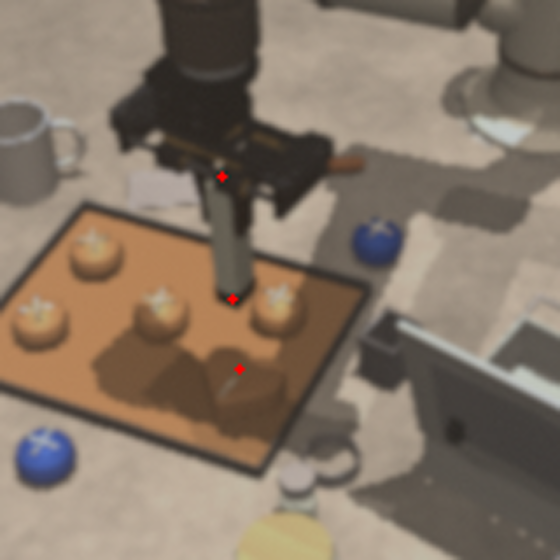

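Run:
```python
from h import *
T=[0.4895,0.006]; o=[-90,0,-8]
env.move_straight([0.587,-0.113,0.234],o,rate=0.1); env.dwell(2.8)
env.move_straight([*T,0.27],o,rate=0.15); env.dwell(0.3)
f=env.grab_frame('wrist'); 
print(env.move_straight([*T,0.165],o,rate=0.12,force_limit=8), env.move_straight([*T,0.1015],o,rate=0.05,force_limit=8)); s=env.read_state(); print(s['position'],s['force'])
env.gripper_to(0.6); env.dwell(0.3); env.move_straight([*T,0.22],o,rate=0.15)
# look from tray overview
env.goto([0.42,-0.20,0.40],[-90,0,0]); print(env.read_state()['clock'])
f=env.grab_frame('wrist'); save(f,'w6.png')
for t in ['thermometer','heart']: print(t,[(np.round(d['xyz'],3).tolist(),round(d['score'],2)) for d in env.search_frame(f,t)])
def masks(f):
  for d in env.trace(f,'roll0'):
    ys,xs=np.where(d['mask']); p=np.array([atz(f,u,v,.02)[:2] for u,v in zip(xs,ys)],np.float32); c,r=cv2.minEnclosingCircle(p)
    b=f['image'][d['mask']].mean(0); print(round(d['score'],2),np.round(c,3),round(r,3),b.round())
print(env.read_state()['position']); masks(f)
f=env.grab_frame('top'); save(f,'top2.png'); masks(f)
```

```text
False False
[0.48977456 0.00607952 0.10182844] [ 0.56401543  0.34495775 -1.499796  ]
27.4
thermometer [([0.481, -0.006, 0.122], 0.77)]
heart [([0.565, -0.14, 0.037], 0.57), ([0.481, -0.347, 0.036], 0.23)]
[ 0.42025489 -0.19920864  0.3986694 ]
0.93 [ 0.477 -0.128] 0.031 [ 57.  97. 135.]
0.9 [ 0.334 -0.079] 0.03 [186. 116.  80.]
0.79 [ 0.534 -0.239] 0.03 [101. 167. 214.]
0.57 [ 0.482 -0.351] 0.031 [ 75. 128. 176.]
0.56 [ 0.577 -0.355] 0.021 [ 59. 113. 164.]
0.76 [ 0.742 -0.244] 0.03 [94. 71. 65.]
0.53 [ 0.458 -0.127] 0.014 [20. 36. 53.]
0.18 [0.689 0.236] 0.16 [58. 65. 68.]
```

View pics/w6.png

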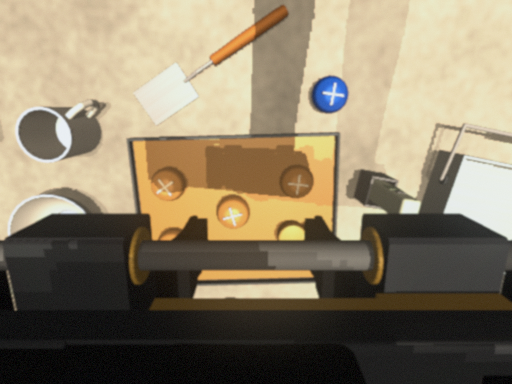

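The view shows the thermometer back in its holder and the four rolls in place; mask circles give a 30 mm radius, which matches. Pick the first roll.

```bash
cat >> h.py <<'E'
BC=np.array([0.536,0.226]); BY=-11.0
def bx(x,y):
    a=np.radians(BY); return BC+[x*np.cos(a)-y*np.sin(a), x*np.sin(a)+y*np.cos(a)]
def rolls(x=0.48,y=-0.2):
    env.goto([x,y,0.40],[-90,0,0]); env.dwell(0.2); f=env.grab_frame('wrist'); out=[]
    for d in env.trace(f,'roll0'):
        ys,xs=np.where(d['mask']); p=np.array([atz(f,u,v,.023)[:2] for u,v in zip(xs,ys)],np.float32); c,r=cv2.minEnclosingCircle(p)
        b=f['image'][d['mask']].mean(0); out.append((np.round(c,3),round(r,3),b.round(),round(d['score'],2)))
    return f,[o for o in out if o[2][2]>o[2][0]*1.4 and .39<o[0][0]<.67 and -.42<o[0][1]<-.058]
def pick(c,yaw=45):
    o=[-90,0,yaw]; env.goto([*c,0.15],o); env.gripper_to(1.0)
    print('down',env.move_straight([*c,0.008],o,rate=0.12,force_limit=12)); env.gripper_to(0.0,grasp_force=20)
    env.move_straight([*c,0.12],o,rate=0.15); s=env.read_state(); print('open mm',s['opening']*87,s['force'][2],s['clock']); return s['opening']*87
def place(x,y):
    q=bx(x,y); o=[-90,0,BY]; c=env.read_state()['position']; env.move_straight([c[0],c[1],0.27],rate=0.2); env.goto([*q,0.27],o); env.move_straight([*q,0.10],o,rate=0.2)
    print('place',env.move_straight([*q,0.011],o,rate=0.08,force_limit=10),env.read_state()['position'],env.read_state()['opening']*87)
    env.gripper_to(0.83); env.move_straight([*q,0.27],o,rate=0.2); print(env.read_state()['clock'])
E
python3 - <<'E'
from h import *
f,r=rolls(); print(*r,sep='\n')
c=min(r,key=lambda o:np.hypot(*(o[0]-[.477,-.126])))[0]; print(c)
if np.hypot(*(c-[.477,-.126]))<.03 and pick(c)>50:
    place(43,-56) if 0 else place(.043,-.056)
    f,r=rolls(); save(f,'w7.png'); print(*r,sep='\n')
    f=env.grab_frame('scene'); save(f,'scene3.png')
E
```

```text
(array([ 0.534, -0.239]), 0.03, array([ 57., 100., 139.]), 0.71)
(array([ 0.596, -0.347]), 0.032, array([ 97., 164., 212.]), 0.65)
(array([ 0.482, -0.35 ]), 0.031, array([ 68., 119., 166.]), 0.64)
(array([ 0.478, -0.129]), 0.029, array([ 72., 124., 167.]), 0.55)
[ 0.478 -0.129]
down False
open mm 58.33945776522789 -0.7019528494206674 33.0917
place False [0.56797202 0.16304092 0.01159518] 58.14317578831461
39.6
(array([ 0.483, -0.349]), 0.03, array([ 65., 113., 158.]), 0.84)
(array([ 0.533, -0.239]), 0.03, array([ 52.,  93., 129.]), 0.74)
(array([ 0.595, -0.348]), 0.032, array([ 88., 149., 196.]), 0.68)
```

View pics/scene3.png

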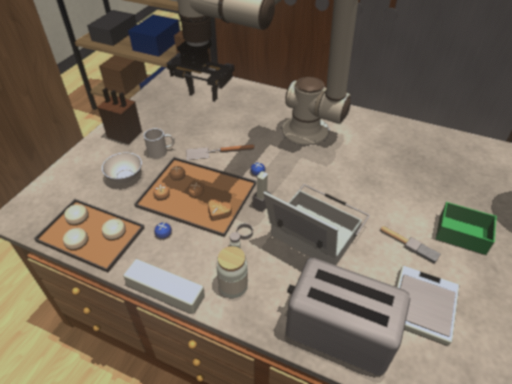

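The first roll is off the tray, and the thermometer (262,190), heart and lid are undisturbed. Now the remaining rolls, with a fresh look before each.

Run:
```python
from h import *
slots=[(.043,.056),(-.043,-.056),(-.043,.056)]
f,r=None,None
for i,sl in enumerate(slots):
    f,r=rolls(); r=[x for x in r if .026<x[1]<.036]; print(i,[x[0].tolist() for x in r])
    if not r: break
    c=min(r,key=lambda o:np.hypot(*(o[0]-[.5,-.15])))[0]
    if pick(c)<50: print('MISS'); break
    place(*sl)
f,r=rolls(); print('left',[x[0].tolist() for x in r]); save(f,'w8.png')
env.goto([0.45,0.2,0.42],[-90,0,0]); g=env.grab_frame('wrist'); save(g,'w9.png')
for t in ['roll0','latch_bar','lid_edge']: print(t,[(np.round(d['xyz'],3).tolist(),round(d['score'],2)) for d in env.search_frame(g,t)])
cv2.imwrite('pics/c3.png',np.vstack([f['image'][:260],g['image'][:300]])); print(g['position'],g['orientation'],env.read_state()['clock'])
```

```text
0 [[0.482, -0.349], [0.596, -0.348], [0.533, -0.239]]
down False
open mm 58.05849384838128 -0.6086507624968915 46.425
place False [0.58935266 0.27307206 0.01173187] 57.878742437556866
53.4833
1 [[0.482, -0.349], [0.595, -0.347]]
down False
open mm 57.98626799109729 -1.5123321914052963 60.175
place False [0.48348398 0.17948585 0.01149348] 57.94756936520885
67.275
2 [[0.595, -0.347]]
down False
open mm 58.361983268789615 -0.8503198421788624 73.7
place False [0.50485284 0.28953231 0.0115898 ] 58.32091022753574
81.1833
left []
roll0 [([0.482, 0.181, 0.037], 0.94), ([0.497, 0.288, 0.036], 0.84), ([0.453, 0.539, 0.015], 0.71), ([0.332, -0.068, 0.034], 0.6), ([0.583, 0.274, 0.036], 0.58), ([0.561, 0.163, 0.042], 0.56)]
latch_bar [([0.406, 0.244, 0.063], 0.74), ([0.643, 0.186, 0.154], 0.68)]
lid_edge [([0.643, 0.183, 0.155], 0.61)]
[0.38403311 0.20026731 0.58094641] [-1.43662876e+01  6.51242915e-03  8.99007766e+01] 85.0167
```

View pics/c3.png

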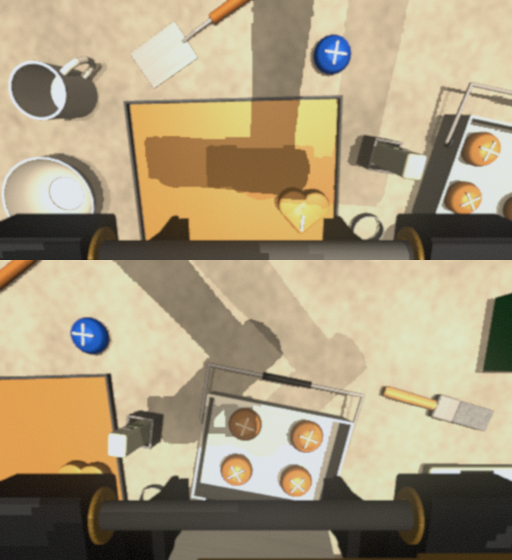

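Tray is empty of rolls, all four lie flat in the box, and the heart is still on the tray. Now the lid: push from behind with closed fingers.

Run:
```python
from h import *
o=[-90,0,BY]; env.gripper_to(0.0)
q=bx(.175,-.04); env.goto([*bx(.12,-.04),0.40],o); env.move_straight([*q,0.36],o,rate=0.2)
print(env.move_straight([*q,0.215],o,rate=0.15,force_limit=10), env.read_state()['position'])
for x in (.13,.10,.07,.05): print(x,env.move_straight([*bx(x,-.04),0.215],o,rate=0.1,force_limit=15),env.read_state()['force'].round(1))
env.dwell(1.0); env.move_straight([*bx(.05,-.04),0.36],o)
env.goto([0.40,0.2,0.42],[-90,0,0]); env.dwell(.2); g=env.grab_frame('wrist'); save(g,'w10.png')
for t in ['roll0','latch_bar','lid_edge','clip']: print(t,[(np.round(d['xyz'],3).tolist(),round(d['score'],2)) for d in env.search_frame(g,t)])
s=env.grab_frame('scene'); save(s,'scene4.png'); print(g['position'],g['orientation'],env.read_state()['clock'])
print('bar proj',[proj(g,[*bx(-.045-.09*np.cos(a),0),.045+.09*np.sin(a)]) for a in (0,.1,.2,.3)])
cv2.imwrite('pics/c4.png',np.vstack([g['image'][:230],cv2.resize(s['image'][150:280,220:476],(512,260))]))
```

```text
False [0.70076643 0.15358852 0.21668407]
0.13 False [0.6 0.5 0.4]
0.1 False [ 0.6 -0.6  0.1]
0.07 False [ 0.  -0.5 -0.2]
0.05 False [ 0.5 -0.   0.2]
roll0 [([0.452, 0.54, 0.018], 0.69), ([0.716, -0.248, 0.021], 0.62), ([0.559, -0.113, 0.034], 0.19)]
latch_bar [([0.402, 0.24, 0.061], 0.95)]
lid_edge [([0.477, 0.209, 0.08], 0.8)]
clip [([0.472, 0.21, 0.081], 0.7)]
[0.33511427 0.20136454 0.5796981 ] [-14.24576551   0.12080647  89.86838764] 94.0167
bar proj [(np.float64(286.56098427542554), np.float64(149.3452684552284)), (np.float64(287.0028420800518), np.float64(150.31007324327658)), (np.float64(287.3366893844078), np.float64(151.8408804810005)), (np.float64(287.55318216788373), np.float64(153.9464494073543))]
```

View pics/c4.png

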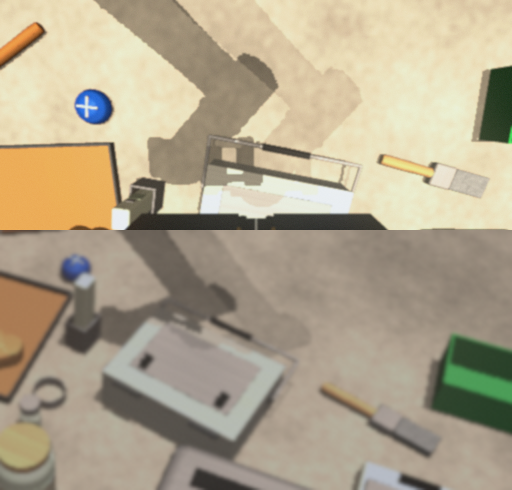

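Lid is shut flat with the clips on top, and the sleeve is where predicted (286,151). Grip the sleeve and swing it along the arc.

Run:
```python
from h import *
s=env.grab_frame('scene'); bar=lambda a,dz=0:[*bx(-.045-.09*np.cos(a),0),.045+.09*np.sin(a)+dz]
print([np.round(proj(s,bar(a))) for a in (0,.1,.2,.3)])
o=[-90,0,79]; a0=.18; d=-.012
env.goto([*bar(a0)[:2],0.20],o); env.gripper_to(0.5); print(env.move_straight(bar(a0,d),o,rate=0.1,force_limit=10))
env.gripper_to(0.0,grasp_force=10); st=env.read_state(); print('grip mm',st['opening']*87,st['position'],st['force'].round(1),st['tool_rot'].round(1))
for a in np.linspace(a0,2.25,13)[1:]:
    h=env.move_straight(bar(a,d),o,rate=0.08,force_limit=25); st=env.read_state(); print(round(a,2),h,round(st['opening']*87,1),st['force'].round(1))
    if h or st['opening']*87<4: break
f=env.grab_frame('scene'); save(f,'scene5.png'); print(st['clock'],np.round(proj(f,bar(a))))
cv2.imwrite('pics/c5.png',cv2.resize(f['image'][110:280,230:430],None,fx=3,fy=3))
```

```text
[array([335., 202.]), array([335., 200.]), array([335., 199.]), array([335., 197.])]
False
grip mm 11.313851048061151 [0.40416291 0.25155851 0.04893152] [-5.2  2.1  0.1] [-89.9   0.   79. ]
0.35 False 11.5 [-9.9  5.4  3.1]
0.52 False 11.5 [-16.3   7.9   8.8]
0.7 False 14.2 [-19.2   6.9  14. ]
0.87 False 16.3 [-19.    5.9  16.9]
1.04 False 11.4 [-7.6 -0.8 12.8]
1.21 False 11.6 [-3.2 -2.2  8.9]
1.39 False 11.5 [-0.9 -3.1  6.7]
1.56 False 11.5 [ 0.5 -3.4  4.6]
1.73 False 11.7 [-0.3 -3.6  1.9]
1.9 False 11.4 [-0.3 -4.2 -0.4]
2.08 False 11.6 [ 0.5 -3.8 -0.8]
2.25 False 11.5 [-0.6 -2.8 -1. ]
102.6417 [316. 214.]
```

View pics/c5.png

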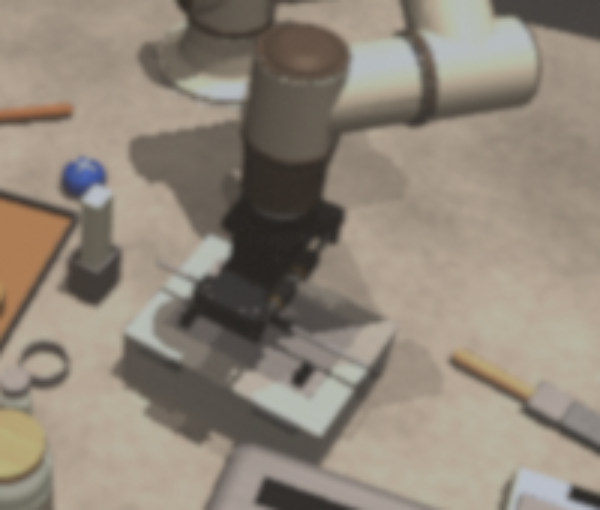

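The latch has been carried over (wire above the lid, arms to the right). Release, then press it home from above with closed fingers.

Run:
```python
from h import *
bar=lambda a,dz=0:[*bx(-.045-.09*np.cos(a),0),.045+.09*np.sin(a)+dz]
p=env.read_state()['position']; env.gripper_to(0.45); env.move_straight([p[0],p[1],0.22],rate=0.15); env.gripper_to(0.0)
o=[-90,0,BY]; env.goto([*bar(2.3)[:2],.18],o); env.move_straight(bar(2.2,.012),o,rate=.1,force_limit=15)
for a in np.arange(2.25,2.69,.05):
    h=env.move_straight(bar(min(a,2.668),.005),o,rate=.05,force_limit=30); st=env.read_state(); print(round(a,2),h,st['position'].round(4),st['force'].round(1))
    if h: break
if not h: print(env.move_straight(bar(2.668,.000),o,rate=.03,force_limit=25),env.read_state()['position'],env.read_state()['force'].round(1))
p=env.read_state()['position']; env.move_straight([p[0],p[1],0.25],rate=0.15)
env.goto([0.43,0.2,0.42],[-90,0,0]); env.dwell(.2); g=env.grab_frame('wrist'); save(g,'w11.png')
print([(np.round(d['xyz'],3).tolist(),round(d['score'],2)) for d in env.search_frame(g,'latch_bar')],env.read_state()['clock'])
f=env.grab_frame('scene'); save(f,'scene6.png')
for a in (2.5,2.6,2.668): print(a,bar(a),proj(f,bar(a)),proj(g,bar(a)))
cv2.imwrite('pics/c6.png',np.vstack([cv2.resize(f['image'][170:270,250:400],(600,400)),cv2.resize(g['image'][100:240,170:380],(300,200)).repeat(2,1)]))
```

```text
2.25 False [0.5481 0.224  0.1204] [1.3 0.  1.3]
2.3 False [0.5513 0.2233 0.1173] [1.5 0.6 1.7]
2.35 False [0.5542 0.2225 0.1139] [1.7 0.2 2.1]
2.4 False [0.5567 0.2218 0.1103] [ 0.6 -0.3  1. ]
2.45 False [0.5591 0.221  0.1065] [0.4 0.4 0.2]
2.5 False [0.5621 0.2205 0.1032] [ 0.7  0.2 -1. ]
2.55 False [0.565  0.2202 0.0997] [-0.  -0.6 -0.8]
2.6 False [0.5674 0.2197 0.096 ] [ 0.  -0.   0.3]
2.65 False [0.57   0.2195 0.0925] [ 0.9 -0.   0.3]
True [0.57015702 0.21951179 0.09217284] [-2.9  0.2  5.8]
[([0.5, 0.106, 0.067], 0.62), ([0.484, 0.218, 0.079], 0.42)] 112.3583
2.5 [np.float64(0.5626049683228325), np.float64(0.22082851803280862), np.float64(0.09886249296935609)] (np.float64(313.5310368546712), np.float64(220.48955145348117)) (np.float64(268.71858358866683), np.float64(234.54560430566374))
2.6 [np.float64(0.5675298531596338), np.float64(0.21987121739576354), np.float64(0.09139512346393178)] (np.float64(312.52373951887597), np.float64(222.98304178809258)) (np.float64(267.93825593238955), np.float64(235.60361567887475))
2.668 [np.float64(0.5704494135276141), np.float64(0.21930371234888926), np.float64(0.08604778065885327)] (np.float64(311.90048827073747), np.float64(224.64195208678427)) (np.float64(267.46900878747454), np.float64(235.99757352196644))
```

View pics/c6.png

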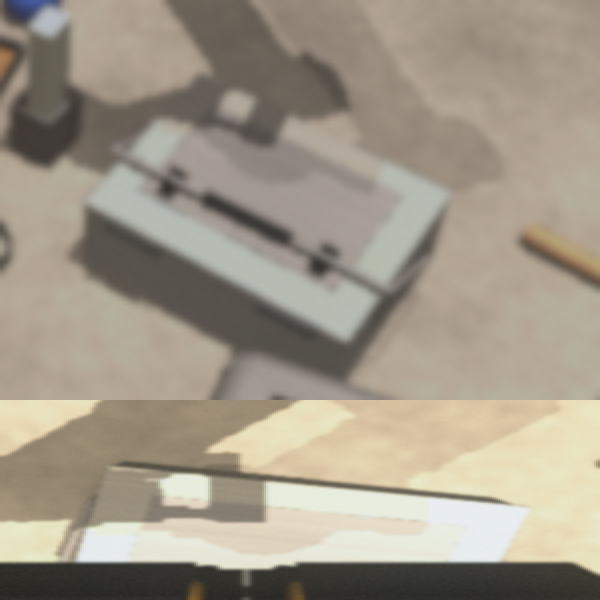

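Sleeve midpoint in the scene view is about (311.8,224.5) against a predicted (311.9,224.6) for 2.668 rad, so it is home. One firm confirming press, a last look, then hand in.

Run:
```python
from h import *
o=[-90,0,BY]; q=bx(.034,0); env.goto([*q,.16],o); env.move_straight([*q,.098],o,rate=.08,force_limit=20)
print(env.move_straight([*q,.088],o,rate=.02,force_limit=28),env.read_state()['position'],env.read_state()['force'])
env.move_straight([*q,.30],o,rate=.15); env.goto([.40,0.15,.45],[-90,0,0]); env.dwell(.5)
f=env.grab_frame('scene'); save(f,'scene7.png'); print(env.read_state()['clock'])
for t in ['heart','thermometer','shaker','mug']: print(t,[(np.round(d['xyz'],3).tolist(),round(d['score'],2)) for d in env.search_frame(f,t)][:1])
cv2.imwrite('pics/c7.png',cv2.resize(f['image'][110:290,100:460],None,fx=2.2,fy=2.2))
```

```text
False [0.56993664 0.21975309 0.0918184 ] [-6.55131456 -0.31311912 16.31545671]
118.175
heart [([0.587, -0.105, 0.038], 0.69)]
thermometer [([0.504, 0.011, 0.112], 0.8)]
shaker [([0.707, 0.009, 0.065], 0.66)]
mug [([0.401, -0.487, 0.06], 0.84)]
```

View pics/c7.png

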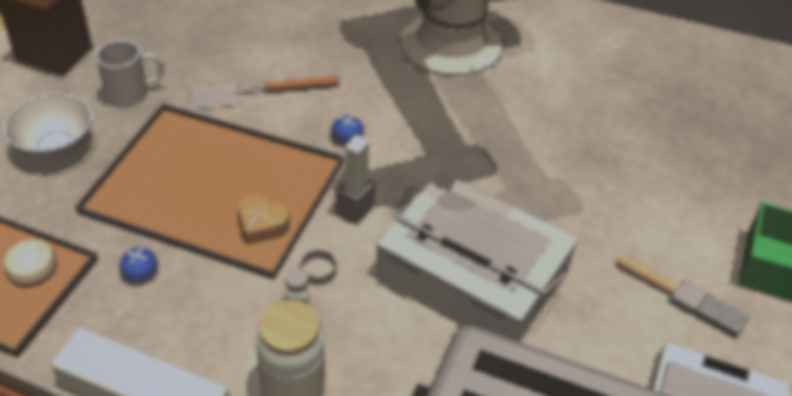

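```bash
python3 -c "
from h import *
env.close_job()"
```

```text
the job is handed in; nothing more can be done
```

The job is done and handed in at about 118 s, well under the 210 s limit. No verdict is reported.

- **Thermometer:** I held it upright with the lens about 10 cm above the heart loaf. I aimed at two points about 7 mm apart, because the cameras disagreed by about 1 cm on the loaf's middle, and stayed over 2 s at each. In the last picture the first point falls about 1 px from the middle of the loaf's top. The thermometer then went back in its holder and still stands there.
- **Rolls:** All four are in the lunch box and none are left on the tray.
- **Lid and latch:** The lid shut flat, then I swung the latch over and pressed it down. The sleeve is within 0.2 px of where it should be when fully home (2.668 rad). A second press met a firm stop with the fingertips at 92 mm, the height expected with the bar home. Swinging it gave side forces up to about 20 N and the bar shifted slightly in the fingers, but it was not lost.
- **Everything else:** The heart loaf is still on the tray, and the shaker and mug read within 4 mm of where they started. The blue look-alikes, bowl, spatula, brush and cutter look unmoved in the last picture, though I did not re-measure them. I saw no sign that a roll or the heart loaf had been knocked.

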